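# Set a cover board in the tooling stand

### The arm

A 6-joint arm with a two-finger parallel gripper is mounted at the origin on a cart in front of the work surface, level with it; the furniture and walls round the work are solid. World frame = base frame: x ahead of the robot, y to its left, z up, the work surface at z = 0. Lengths are in m, angles in rad, forces in N, time in s.
With the tool pointing down it reaches from about 0.325 to 0.775 m from the base axis. Payload 5.5 kg.
Tool frame: the origin (TCP) lies midway between the tips of the shut fingers; the grasp point (between the pads) lies 19 mm behind it; z points along the fingers, y is the line along which they close (so a half turn about z gives the same grasp; the last joint's range is limited). The gripper opens to 88 mm and grips with 3 to 60 N. Pads are 20 mm wide; open, the fingers measure 115 mm over their backs; the gripper's body (75 mm by 178 mm) begins 61 mm behind the grasp point.
Start: joints at [1.108, 0.091, 1.231, -0, 1.82, -0.057], TCP at [0.237, 0.551, 0.223] pointing down, gripper open.
Joint ranges: [-2.87, 2.87], [-0.86, 2.18], [0.17, 2.46], [-1.51, 4.65], [0.06, 2.69], [-2.65, 2.65]. Speed limits (rad/s): [2.57, 2.57, 3.01, 3.14, 3.14, 3.14].

### API

Orientations are given as a rotation vector (axis times angle).
In Python, from bench import manip gives the robot as it stands.
- The arm moves only by the tool play_rows, never from a script. Its argument "motion" is a list of rows, each an object with "jaw": the opening, from 0 (shut) to 1 (fully open); "offset": the shift along the tool's x, y, z in m, a list of three; "angular": the turn, a rotation vector about the tool's x, y, z in rad, a list of three. A call has 1 to 20 rows; each row is the pose to reach, as a shift and turn from the pose commanded when the call began, along the tool's axes at that moment; what a row does not reach only later rows make up. A row lasts 1/8 s, in which the tool goes at most 62.5 mm and 10.7 degrees, less where a joint would pass 70% of its speed; a pose out of reach is approached as far as the arm can. A call with a gripper value outside its range is refused whole. The fingers move at their own pace and stop on an object; "squeeze" is the grip in N (left out, the last holds). Time passes only in rows, so rows that repeat a pose let the fingers close. It gives the time, the measured TCP pose, the force, the opening and the grip force at its end, in the units of the state.
- manip.sense(): the state, without advancing time (a new reading comes with each control period).
- manip.snapshot(name): name is "scene" or "top"; returns (picture, depth): 480x640x3 uint8, blue, green, red; 480x640 float32, m along the optical axis (not along the pixel's ray), 0 where there is no reading.
- manip.camera_params(name): a dict with "K" (3x3 intrinsics, pixels), "R" (3x3) and "t" (3): a world point X has camera coordinates R X + t. Camera axes: x right, y down, z forward; pixel columns grow to the right and rows downward; lengths in m; the calibration is good to about 2 mm. A picture is of the moment at which its call begins. camera_params takes no time and is no camera call.
- manip.hand_in(): hands the job in; it is judged then, once.
The state is a dict: "t": time; "joint_positions": joint angles; "dq": joint speeds; "joint_efforts": joint torques, N m; "position": TCP position; "eef_rot": TCP orientation; "force": force on the tool from outside, world axes, zero at the start; "wrist_torque": the same for the moment, N m; "opening": opening from 0.0 (shut) to 1.0 (fully open); "gripper_force": force on a finger pad.
Only numpy, scipy, OpenCV 4.12 (cv2) and the standard library are available. Lean on these libraries where they do the work, as an engineer would, in place of code of your own. Each camera call takes 0.05 s, during which the arm holds its last target. There are 200 camera calls.

### The job

Take the blue cover board with the brass corners out of the slotted rack and set it in the slanted tooling stand, label facing out and right way up, ready for tooling: stand its foot on the sprung ledge, press the ledge down until the board's top edge passes below the two brass lips, lean the board back flat against the rails, and ease it up so that it is held centred behind both lips by the spring. Use a light hand, without knocking or forcing the board against the stand, and leave the other board and the things around undisturbed.

Things in the scene. Friction and masses are not known exactly. Their poses are not given: they have to be found in the camera images.
- stand: Wooden tooling stand, fixed to the bench, footprint 180 x 150 mm, about 215 mm high; origin under the middle of its base at bench level, x points to its back, z up. It leans a board back 25 degrees from the vertical, away from its front.
- rest: The fixed slanted rest of the stand. Frame: z runs up along the two rails (25 degrees off vertical), x points backwards at right angles into the rails, y to the left seen from the front. x = 0 is the front face of the rails, which stand at y = -45 and +45 mm, 20 mm wide, with open space 70 mm wide between and behind them. The rails end at z = 175 mm under the lips.
- ledge (a joint): How far the sprung ledge at the foot of the rails is pressed down along the rest's -z, in m: 0 free, 0.018 at its end stop; 3 N to start it, 12 N at the end. A 150 mm board can pass below the lips' teeth only with the ledge pressed more than about 10 mm; once held behind the lips it leaves the ledge pressed 5 mm.
- ledge_seat (a point): Point on the floor of the ledge, midway between rails and front lip; moves with the ledge (at z = 30 mm of the rest when free). The ledge is 150 mm wide; its front lip, 14 mm high and flaring outwards, begins 17 mm in front of the rails.
- lip_left (a point): Middle of the underside of the left brass lip (at y = +48 mm, z = 175 mm of the rest), where the board's top edge comes to bear. The lip is 24 mm wide, 4 mm thick and stands 20 mm out from the rails; its front end has a tooth turned down 5 mm, from x = -20 to -15 mm and down to z = 170 mm of the rest.
- lip_right (a point): The same point on the right brass lip (at y = -48 mm of the rest), made alike.
- rack: Fixed low wooden rack, 150 x 150 mm, 43 mm high, with two slots along its y, 12 mm wide, 80 mm apart (at x = -40 and +40 mm of the rack), slot floor 12 mm above the bench; origin under its middle.
- board: The blue cloth-covered cover board with brass corners and a pale label on its face: 10 mm thick (x), 130 mm wide (y), 150 mm tall (z), 260 g or so; stands on edge in one of the two slots. Origin at the middle of its foot; z up along the board, the label face looks to -x.
- board_top (a point): Middle of the board's top edge.
- board_face (a point): Middle of the board's label face, 75 mm above its foot.
- spare_board: A grey cover board of the same size, with a brown strip along one side and no brass, in the other slot; leave it there. Origin at the middle of its foot.
- glue_pot: Stoneware paste pot, 72 mm wide, 65 mm high; bystander; origin under its middle.
- weight_1: Dark green cloth-covered weight, 55 x 110 x 45 mm; bystander; origin under its middle.
- bone_folder: Bone folder, 24 x 147 x 8 mm, lying flat; bystander; origin under its middle.
- thread_spool_1: Wooden thread spool with pale thread, 42 mm wide, 52 mm high; bystander; origin under its middle.

How it is judged:
On the way:
1. the board's foot stands on the ledge and presses it down at least 8 mm (value of joint ledge above 0.008 m and contact force between board and stand above 2 N and distance between board and ledge_seat below 0.025 m), for 0.2 s.
At the end, for the whole second after the job is handed in: The board leans flat on the rails (within 0.08 rad), label out, its top edge at least 2.5 mm up behind both lips' teeth, centred within 15 mm, square within 0.06 rad, the spring holding it (ledge 2 to 8.5 mm down), at rest, the grey board within 20 mm of its start (z of board_top in the frame of rest between 0.1725 and 0.178 m and x of board_top in the frame of rest between -0.0115 and 0 m and x of board in the frame of rest between -0.016 and 0 m and y of board_top in the frame of rest between -0.015 and 0.015 m and x of board_face in the frame of rest below -0.006 m and angle between the z axis of board and the z axis of rest, either way round below 0.08 rad and angle between the y axis of board and the y axis of rest, either way round below 0.06 rad and value of joint ledge between 0.002 and 0.0085 m and linear speed of board below 0.01 m/s and distance of spare_board from where it was at the start of the episode below 0.02 m); the robot touches nothing.
It fails at once if the grey board is shifted by more than 20 mm (distance of spare_board from where it was at the start of the episode above 0.02 m).
It fails at once if a bystander (pot, weight, bone folder or spool) is pushed by more than 20 mm (distance of any of glue_pot, weight_1, bone_folder, thread_spool_1 from where it was at the start of the episode above 0.02 m).
It fails at once if the board is forced against the stand with more than 40 N (contact force between board and stand above 40 N).
It also fails if it takes over 45 s, if anything falls off the work surface, if the arm or the gripper's body presses on something with over 40 N, if the wrist force passes 120 N, or if a joint passes its speed limit or range.

## Working session

There is one attempt and no reset: what is moved stays moved. The work goes in short steps, Python scripts to look and compute and a tool call to move; the robot and the scene stay as the last step left them, time stands still between calls to the robot, and variables do not carry over. Pictures are saved under pics/ and viewed, at most 10 in all, crops included, and the job is handed in when it is done.

Besides the shell and the picture viewer there is one more tool, called as name(argument=value, ...) on one line, values as JSON. play_rows: Moves the arm, as the interface text tells. Its arguments: {"type":"object","properties":{"motion":{"type":"array","items":{"type":"object","properties":{"jaw":{"type":"number"},"offset":{"type":"array","items":{"type":"number"}},"angular":{"type":"array","items":{"type":"number"}}}}},"squeeze":{"type":"number"}},"required":["motion"]}

```bash
ls; mkdir -p pics
python3 - <<'E'
from bench import manip
import cv2,numpy as np
s=manip.sense();print(s)
for n in("scene","top"):
    p,d=manip.snapshot(n);cv2.imwrite(f"pics/{n}0.png",p);np.save(f"pics/{n}0.npy",d)
    print(n,manip.camera_params(n), (d>0).mean())
E
```

```text
pics
{'t': 0.0, 'joint_positions': array([ 1.10832054e+00,  9.18374017e-02,  1.23188392e+00,  8.11220032e-06,
        1.81975239e+00, -5.66829984e-02]), 'dq': array([-1.92810061e-03,  1.51889382e-03, -1.51672970e-04, -1.48476256e-03,
        7.53678853e-05,  1.12157456e-03]), 'joint_efforts': array([-3.41839812e-03, -4.46444464e+01, -4.06453800e+01,  6.94815069e-02,
        2.92453822e-02, -1.24869894e-04]), 'position': array([0.23671132, 0.55102392, 0.22152081]), 'eef_rot': array([-6.32951246e-01, -3.07666830e+00,  2.85215698e-03]), 'force': array([-0.01940002, -0.03289345, -0.29531569]), 'wrist_torque': array([ 0.02918568,  0.0240077 , -0.02472668]), 'gripper_force': 0.0, 'opening': 1.0003800809928511}
scene {'K': array([[519.82689876,   0.        , 324.29183307],
       [  0.        , 519.82689876, 250.26301144],
       [  0.        ,   0.        ,   1.        ]]), 'R': array([[ 8.86502609e-01, -4.62722867e-01,  8.19715357e-04],
       [-2.74423747e-01, -5.27176459e-01, -8.04224215e-01],
       [ 3.72565069e-01,  7.12721916e-01, -5.94325450e-01]]), 't': array([-0.52645767,  0.2418258 ,  0.97152192])} 0.996015625
top {'K': array([[602.49192211,   0.        , 320.93165936],
       [  0.        , 602.49192211, 241.61763997],
       [  0.        ,   0.        ,   1.        ]]), 'R': array([[-0.02572686, -0.99964083, -0.00750644],
       [-0.86246259,  0.02599194, -0.50545296],
       [ 0.50546652, -0.0065297 , -0.86282151]]), 't': array([-0.01675691,  0.59172772,  1.32215086])} 0.9959375
```

View pics/scene0.png

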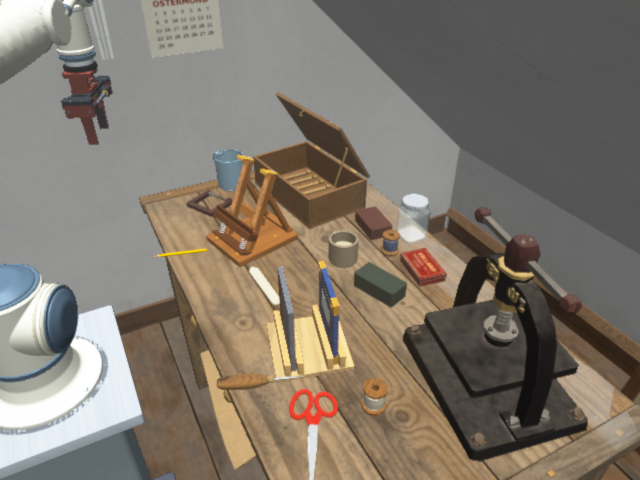

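View pics/top0.png

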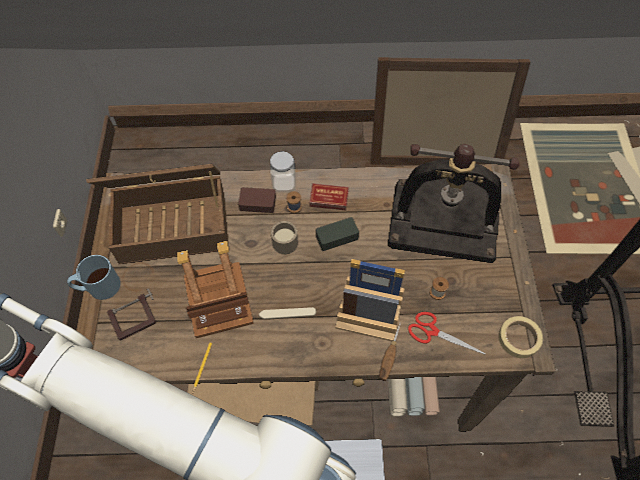

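The scene view shows the rack at about (308,345), with the grey board at (287,315) and the blue board at (328,305), and the stand at about (250,215). In the top view the blue board's label faces the robot at (377,280), and the stand's lips are at about (184,257) and (223,248).

```bash
cat > h.py <<'E'
import cv2,numpy as np
from bench import manip
def cloud(n,d):
    c=manip.camera_params(n);K,R,t=c["K"],c["R"],c["t"]
    v,u=np.mgrid[:480,:640]
    P=np.stack([(u-K[0,2])/K[0,0]*d,(v-K[1,2])/K[1,1]*d,d],-1)
    return (P-t)@R
def proj(n,X):
    c=manip.camera_params(n);p=(c["R"]@np.asarray(X).T).T+c["t"];q=p@c["K"].T
    return q[...,:2]/q[...,2:]
E
python3 - <<'E'
from h import *
for n,rois in(("scene",dict(stand=(200,150,100,110),rack=(260,255,100,130))),("top",dict(stand=(170,235,90,105),rack=(330,255,80,85)))):
    p=cv2.imread(f"pics/{n}0.png");d=np.load(f"pics/{n}0.npy");P=cloud(n,d);np.save(f"pics/{n}P.npy",P)
    hsv=cv2.cvtColor(p,cv2.COLOR_BGR2HSV)
    for k,(x,y,w,h) in rois.items():
        m=np.zeros((480,640),bool);m[y:y+h,x:x+w]=1
        brass=cv2.inRange(hsv,(14,150,150),(30,255,255)).astype(bool)&m
        blue=cv2.inRange(hsv,(100,110,40),(125,255,255)).astype(bool)&m
        for nm,mm in(("brass",brass),("blue",blue)):
            c,l,st,ce=cv2.connectedComponentsWithStats(mm.astype(np.uint8))
            for i in range(1,c):
                if st[i,4]>15:
                    Q=P[l==i];print(n,k,nm,st[i],ce[i].round(),np.median(Q,0).round(4),Q.min(0).round(3),Q.max(0).round(3))
ims=[]
p=cv2.imread("pics/scene0.png");q=cv2.imread("pics/top0.png")
r=lambda a,x,y,w,h:cv2.resize(a[y:y+h,x:x+w],(400,300),interpolation=cv2.INTER_CUBIC)
cv2.imwrite("pics/c1.png",np.vstack([np.hstack([r(p,190,150,120,120//4*3),r(p,250,255,160,120)]),np.hstack([r(q,150,235,140,105),r(q,320,250,120,90)])]))
E
```

```text
scene stand brass [237 156  17  10  72] [245. 159.] [0.5299 0.2859 0.2052] [ 0.171 -0.809  0.188] [0.549 0.305 0.772]
scene stand brass [260 169  18  12  91] [267. 173.] [0.5501 0.1974 0.2071] [0.534 0.184 0.029] [0.692 0.511 0.216]
scene stand brass [240 202  17  30 205] [248. 215.] [0.508  0.2517 0.0848] [ 0.171 -0.809  0.018] [0.534 0.323 0.772]
scene stand brass [267 212  15  14  69] [274. 218.] [0.5844 0.2709 0.0296] [0.574 0.231 0.026] [0.593 0.298 0.037]
scene stand brass [ 207  219   90   41 1037] [258. 240.] [0.5309 0.2016 0.0209] [ 0.171 -0.809  0.016] [0.613 0.292 0.772]
scene stand brass [226 227   4   7  19] [227. 230.] [0.4571 0.2685 0.0315] [0.454 0.26  0.025] [0.46  0.274 0.04 ]
scene stand brass [231 232  10  10  48] [236. 236.] [0.4718 0.2502 0.0211] [0.463 0.225 0.018] [0.479 0.268 0.023]
scene stand brass [246 242   5   8  25] [248. 245.] [0.4794 0.1795 0.0336] [0.475 0.174 0.025] [0.484 0.188 0.044]
scene stand brass [200 249   7   3  20] [203. 250.] [0.3851 0.2531 0.004 ] [ 0.378  0.249 -0.003] [0.394 0.27  0.007]
scene rack brass [319 261   7  10  41] [321. 264
[... 565 characters left out ...]
ass [178 251  10  13  43] [183. 258.] [0.5237 0.2893 0.2106] [0.513 0.28  0.202] [0.551 0.301 0.222]
top rack blue [361 262  34  13 178] [377. 268.] [ 0.5148 -0.166   0.1612] [ 0.499 -0.206  0.14 ] [ 0.531 -0.128  0.17 ]
top rack blue [350 268   7  18  73] [353. 277.] [ 0.5272 -0.1107  0.0915] [ 0.523 -0.118  0.041] [ 0.532 -0.105  0.139]
top rack blue [358 269  36  25 174] [376. 284.] [ 0.5104 -0.171   0.0657] [-0.158 -0.207  0.042] [ 0.526 -0.023  1.44 ]
top rack blue [362 270  19   6  31] [371. 273.] [ 0.5158 -0.1526  0.1321] [ 0.51  -0.175  0.126] [ 0.523 -0.132  0.142]
top rack blue [393 277   9  18  80] [397. 286.] [ 0.4978 -0.2196  0.0916] [ 0.492 -0.226  0.043] [ 0.503 -0.212  0.141]
```

View pics/c1.png

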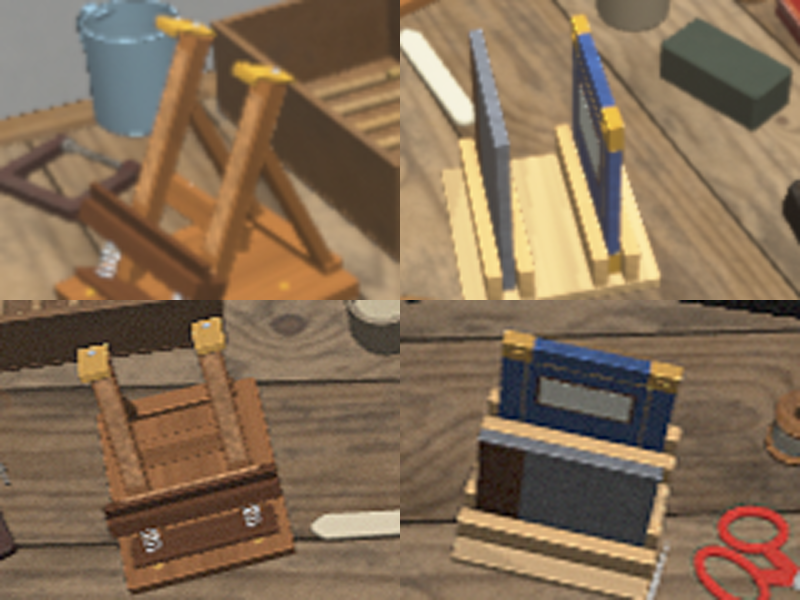

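The crop shows the rails clear of clutter, with the lips on top and the ledge in front. The board's label faces the robot, over the grey board. Next I'll fit planes and lines to these.

Run:
```python
from h import *
def line(a,b,w):
    m=np.zeros((480,640),np.uint8);cv2.line(m,a,b,255,w);return m>0
def plane(Q):
    for _ in range(4):
        c=np.median(Q,0) if _==0 else Q.mean(0)
        n=np.linalg.svd(Q-c,full_matrices=False)[2][2];r=(Q-c)@n
        Q=Q[abs(r)<max(2*np.median(abs(r)),.0015)]
    return n*np.sign(-n[0]),Q.mean(0),r.std(),len(Q)
L={"top":(((185,266),(195,298)),((225,257),(233,288))),"scene":(((245,169),(236,200)),((266,181),(257,216)))}
for n in L:
    p=cv2.imread(f"pics/{n}0.png");P=np.load(f"pics/{n}P.npy")
    Qs=[]
    for a,b in L[n]:
        Q=P[line(a,b,3)];Q=Q[(Q[:,2]>.05)&(Q[:,2]<.2)&(Q[:,0]>.4)&(Q[:,0]<.62)]
        Qs.append(Q);c=Q.mean(0);v=np.linalg.svd(Q-c)[2][0];v*=np.sign(v[2])
        print(n,"rail",c.round(4),"dir",v.round(3),"lean",np.degrees(np.arccos(v[2])).round(1),"yaw",np.degrees(np.arctan2(v[1],v[0])).round(1),len(Q))
    nn,c,s,k=plane(np.vstack(Qs));print(" plane",nn.round(3),c.round(4),s.round(4),k,"lean",np.degrees(np.arcsin(nn[2])).round(1),"yaw",np.degrees(np.arctan2(-nn[1],-nn[0])).round(1))
    hsv=cv2.cvtColor(p,cv2.COLOR_BGR2HSV)
    br=cv2.inRange(hsv,(15,110,110),(32,255,255))>0
    br&=(P[...,2]>.19)&(P[...,2]<.225)&(P[...,1]>.15)&(P[...,1]<.33)
    for s in(0,1):
        m=br&((P[...,1]>.245)==s);Q=P[m];print(" lip",len(Q),Q.mean(0).round(4),Q.min(0).round(4),Q.max(0).round(4)); yx=np.argwhere(m);print("   px",yx[:,::-1].min(0),yx[:,::-1].max(0),yx[:,::-1].mean(0).round(1))
    # board
    hb=cv2.inRange(hsv,(100,90,30),(125,255,255))>0
    m=hb&(abs(P[...,0]-.51)<.04)&(P[...,1]<-.1)&(P[...,1]>-.24)
    T=P[m&(P[...,2]>.157)&(P[...,2]<.166)];c=T.mean(0);v=np.linalg.svd(T-c)[2][0];v*=np.sign(v[1])
    print(" board top",c.round(4),v.round(3),"yaw",np.degrees(np.arctan2(-v[0],v[1])).round(1),len(T))
    bt=(P[...,2]>.156)&(P[...,2]<.167)&(abs(P[...,0]-.51)<.03)&(P[...,1]<-.09)&(P[...,1]>-.25)
    Q=P[bt];e=(Q-c)@v;print("  extent along top",np.percentile(e,[1,99]).round(4),"centre",(c+v*np.percentile(e,[1,99]).mean()).round(4), "thick",np.percentile((Q-c)@np.cross(v,[0,0,1]),[3,50,97]).round(4))
    F=P[m&(P[...,2]<.15)&(P[...,2]>.045)]
    nn,c,s,k=plane(F);print("  face",nn.round(3),c.round(4),s.round(4),k,"yaw",np.degrees(np.arctan2(-nn[1],-nn[0])).round(1))
```

```text
top rail [0.5021 0.2861 0.1346] dir [0.393 0.091 0.915] lean 23.8 yaw 13.0 189
top rail [0.5253 0.1931 0.1346] dir [0.411 0.1   0.906] lean 25.0 yaw 13.7 164
 plane [-0.886 -0.211  0.413] [0.5121 0.2434 0.1323] 0.0014 186 lean 24.4 yaw 13.4
 lip 116 [0.5534 0.1999 0.2103] [0.5367 0.1856 0.1951] [0.5794 0.2154 0.2201]
   px [217 241] [228 253] [222.3 247.3]
 lip 122 [0.5319 0.292  0.21  ] [0.513  0.2471 0.1902] [0.7846 0.3076 0.2223]
   px [177 173] [210 263] [182.3 256.5]
 board top [ 0.5159 -0.1663  0.1619] [ 0.26   0.966 -0.003] yaw -15.1 133
  extent along top [-0.0625  0.0647] centre [ 0.5161 -0.1652  0.1619] thick [-0.0061 -0.0007  0.0071]
  face [-0.964  0.265  0.   ] [ 0.5131 -0.1637  0.0914] 0.0008 338 yaw -15.4
scene rail [0.5079 0.2797 0.1441] dir [0.418 0.108 0.902] lean 25.6 yaw 14.4 181
scene rail [0.5285 0.1938 0.1443] dir [0.395 0.145 0.907] lean 24.9 yaw 20.2 184
 plane [-0.879 -0.214  0.426] [0.518  0.2359 0.1439] 0.0009 246 lean 25.2 yaw 13.7
 lip 86 [0.5503 0.1965 0.2066] [0.5336 0.184  0.1909] [0.5739 0.2135 0.2159]
   px [260 169] [278 177] [267.9 172.3]
 lip 70 [0.5312 0.2879 0.207 ] [0.5122 0.2468 0.1906] [0.7849 0.3049 0.2159]
   px [237 148] [346 164] [245.9 158. ]
 board top [ 0.5142 -0.166   0.1606] [ 0.269  0.963 -0.   ] yaw -15.6 147
  extent along top [-0.0653  0.0635] centre [ 0.514  -0.1669  0.1606] thick [-0.0044  0.0003  0.0056]
  face [-0.03   0.999 -0.013] [ 0.4964 -0.2281  0.0968] 0.0007 80 yaw -88.3
```

```bash
cat >> h.py <<'E'
psi,a=np.radians(13.6),np.radians(25)
ex=np.array([np.cos(a)*np.cos(psi),np.cos(a)*np.sin(psi),-np.sin(a)]);ey=np.array([-np.sin(psi),np.cos(psi),0]);ez=np.cross(ex,ey)
RR=np.stack([ex,ey,ez],1)
E
python3 - <<'E'
from h import *
for n in("top","scene"):
    P=np.load(f"pics/{n}P.npy");hsv=cv2.cvtColor(cv2.imread(f"pics/{n}0.png"),cv2.COLOR_BGR2HSV)
    q=P@RR
    br=(cv2.inRange(hsv,(15,110,110),(32,255,255))>0)&(P[...,2]>.19)&(P[...,2]<.225)&(P[...,1]>.17)&(P[...,1]<.32)&(P[...,0]<.6)
    for s in(0,1):
        m=br&((q[...,1]>.11)==s);Q=q[m]
        print(n,"lip",s,"x,y,z pct 3/25/50/75/97");print(np.percentile(Q,[3,25,50,75,97],axis=0).T.round(4))
    # profile of the stand between rails: median (x) per z bin, centre strip and rails
    xr=.5121*ex[0]+.2434*ex[1]+.1323*ex[2]
    for nm,lo,hi in(("mid",.085,.135),("railL",.148,.162),("railR",.058,.072)):
        m=(q[...,1]>lo)&(q[...,1]<hi)&(abs(q[...,0]-xr)<.08)
        for z in np.arange(.24,.43,.01):
            k=m&(abs(q[...,2]-z)<.005)
            if k.sum()>3: print(nm,round(z,3),k.sum(),np.percentile(q[k][:,0]-xr,[5,50,95]).round(4))
    print("xrail",xr)
E
```

```text
top lip 0 x,y,z pct 3/25/50/75/97
[[0.4249 0.4297 0.4396 0.4503 0.4665]
 [0.053  0.058  0.0644 0.07   0.0754]
 [0.4317 0.4365 0.4382 0.4395 0.4416]]
top lip 1 x,y,z pct 3/25/50/75/97
[[0.4246 0.4297 0.4388 0.4498 0.4615]
 [0.1483 0.1531 0.1595 0.1661 0.1711]
 [0.4284 0.4364 0.4378 0.4391 0.442 ]]
mid 0.24 194 [-0.028  -0.0104  0.009 ]
mid 0.25 11 [0.0457 0.0491 0.0566]
mid 0.26 129 [0.0448 0.0543 0.0663]
mid 0.27 35 [-0.0289  0.0572  0.0621]
mid 0.28 65 [-0.0348 -0.0303 -0.0255]
mid 0.29 117 [-0.0325 -0.0254 -0.0018]
mid 0.3 73 [-0.0303 -0.0252  0.0164]
mid 0.31 59 [0.0115 0.0143 0.0201]
mid 0.32 85 [0.0094 0.0149 0.0258]
mid 0.33 44 [0.0094 0.0154 0.0231]
railL 0.24 44 [-0.026  -0.0131  0.0009]
railL 0.25 11 [-0.0226 -0.016  -0.0101]
railL 0.26 14 [-0.0191  0.0531  0.0656]
railL 0.27 5 [-0.031  -0.0298 -0.0271]
railL 0.28 17 [-0.0363 -0.031  -0.0266]
railL 0.29 46 [-0.0336 -0.0242  0.0016]
railL 0.3 34 [-0.0303 -0.0041  0.0031]
railL 0.31 19 [-0.0068 -0.0005  0.0021]
railL 0.32 21 [-0.0056 -0.0005  0.0056]
railL 0.33 25 [-0.0051  0.      0.07  ]
railL 0.34 22 [-0.0056 -0.0005  0.047
[... 2572 characters left out ...]
lR 0.26 41 [-0.0208  0.0568  0.0703]
railR 0.27 16 [-0.032   0.0757  0.0791]
railR 0.28 20 [-0.0321 -0.0308  0.0093]
railR 0.29 36 [-0.0317 -0.0239  0.0064]
railR 0.3 39 [-0.0278 -0.0017  0.0186]
railR 0.31 25 [-0.0031  0.      0.0677]
railR 0.32 35 [-0.0024  0.0134  0.0784]
railR 0.33 46 [-0.0036  0.0105  0.0709]
railR 0.34 49 [-0.0028  0.0456  0.0632]
railR 0.35 43 [-0.0022  0.0077  0.0539]
railR 0.36 46 [-0.003   0.0131  0.04  ]
railR 0.37 36 [-0.0024  0.0104  0.0333]
railR 0.38 28 [-0.0029  0.0006  0.0195]
railR 0.39 23 [-0.0027 -0.0004  0.0088]
railR 0.4 21 [-0.0034 -0.0001  0.0134]
railR 0.41 26 [-0.0033 -0.0014  0.0142]
railR 0.42 25 [-0.0028 -0.0004  0.0105]
xrail 0.44706560379182847
```

```bash
cat >> h.py <<'E'
from scipy.spatial.transform import Rotation as Ro
O=RR@np.array([.4465,.111,.258])     # rest origin
def cur():
    s=manip.sense();return s["position"],Ro.from_rotvec(s["eef_rot"]),s
def step(p,R):
    "offset and angular from the measured pose to tool pose p,R"
    q,C,s=cur();return C.inv().apply(np.asarray(p)-q).round(4),(C.inv()*R).as_rotvec().round(4)
def tool(B):                          # tool rotation for board rotation B: x=yb, y=xb, z=-zb
    M=B.as_matrix();return Ro.from_matrix(np.stack([M[:,1],M[:,0],-M[:,2]],1))
def boardrot_rest(tilt): return Ro.from_matrix(RR)*Ro.from_euler("y",-tilt,degrees=True)
E
python3 - <<'E'
from h import *
print("rest O",O.round(4))
T=tool(Ro.from_euler("z",-15.4,degrees=True))
print(step([.515,-.166,.30],T)); print(step([.237,.551,.30],T))
E
```

```text
rest O [0.4732 0.2287 0.0451]
(array([-0.5387, -0.5491, -0.0775]), array([-1.5000e-03,  1.2000e-03,  1.4338e+00]))
(array([-0.0003, -0.0001, -0.0784]), array([-1.5000e-03,  1.2000e-03,  1.4338e+00]))
```

play_rows(motion=[{"jaw":0.5,"offset":[0,0,-0.06],"angular":[0,0,0]},{"jaw":0.5,"offset":[-0.04,-0.04,-0.08],"angular":[0,0,0.18]},{"jaw":0.5,"offset":[-0.08,-0.085,-0.08],"angular":[0,0,0.36]},{"jaw":0.5,"offset":[-0.12,-0.125,-0.08],"angular":[0,0,0.54]},{"jaw":0.5,"offset":[-0.16,-0.165,-0.08],"angular":[0,0,0.72]},{"jaw":0.5,"offset":[-0.2,-0.205,-0.08],"angular":[0,0,0.9]},{"jaw":0.5,"offset":[-0.24,-0.245,-0.08],"angular":[0,0,1.08]},{"jaw":0.5,"offset":[-0.28,-0.285,-0.08],"angular":[0,0,1.26]},{"jaw":0.5,"offset":[-0.32,-0.325,-0.08],"angular":[0,0,1.434]},{"jaw":0.5,"offset":[-0.36,-0.37,-0.08],"angular":[0,0,1.434]},{"jaw":0.5,"offset":[-0.4,-0.41,-0.08],"angular":[0,0,1.434]},{"jaw":0.5,"offset":[-0.44,-0.45,-0.08],"angular":[0,0,1.434]},{"jaw":0.5,"offset":[-0.48,-0.49,-0.08],"angular":[0,0,1.434]},{"jaw":0.5,"offset":[-0.52,-0.53,-0.08],"angular":[0,0,1.434]},{"jaw":0.5,"offset":[-0.539,-0.549,-0.078],"angular":[0,0,1.434]},{"jaw":0.5,"offset":[-0.539,-0.549,-0.078],"angular":[0,0,1.434]},{"jaw":0.5,"offset":[-0.539,-0.549,-0.078],"angular":[0,0,1.434]}])

```text
t: 2.22
position: [0.5152, -0.1652, 0.3006]
eef_rot: [-2.498, -1.903, -0.0]
force: [0.2, -0.1, 0.2]
opening: 0.496
gripper_force: 0.0
```

Run:
```python
from h import *
T=tool(Ro.from_euler("z",-15.4,degrees=True))
print(cur()[2]["t"],step([.515,-.166,.115],T))
```

```text
2.225 (array([-0.0009,  0.0002,  0.1856]), array([-0.0005, -0.0004,  0.0001]))
```

play_rows(motion=[{"jaw":0.5,"offset":[-0.001,0,0.06],"angular":[0,0,0]},{"jaw":0.5,"offset":[-0.001,0,0.11],"angular":[0,0,0]},{"jaw":0.5,"offset":[-0.001,0,0.15],"angular":[0,0,0]},{"jaw":0.5,"offset":[-0.001,0,0.175],"angular":[0,0,0]},{"jaw":0.5,"offset":[-0.001,0,0.1855],"angular":[0,0,0]},{"jaw":0.3,"offset":[-0.001,0,0.1855],"angular":[0,0,0]},{"jaw":0.2,"offset":[-0.001,0,0.1855],"angular":[0,0,0]},{"jaw":0.1,"offset":[-0.001,0,0.1855],"angular":[0,0,0]},{"jaw":0.0,"offset":[-0.001,0,0.1855],"angular":[0,0,0]},{"jaw":0.0,"offset":[-0.001,0,0.1855],"angular":[0,0,0]}], squeeze=30)

```text
t: 3.48
position: [0.5156, -0.1671, 0.1161]
eef_rot: [2.498, 1.902, 0.001]
force: [0.5, 0.5, 3.5]
opening: 0.107
gripper_force: 30.0
```

play_rows(motion=[{"jaw":0.0,"offset":[0,0,-0.01],"angular":[0,0,0]},{"jaw":0.0,"offset":[0,0,-0.03],"angular":[0,0,0]},{"jaw":0.0,"offset":[0,0,-0.07],"angular":[0,0,0]},{"jaw":0.0,"offset":[0,0,-0.12],"angular":[0,0,0]},{"jaw":0.0,"offset":[0,0,-0.17],"angular":[0,0,0]},{"jaw":0.0,"offset":[0,0,-0.22],"angular":[0,0,0]},{"jaw":0.0,"offset":[0,0,-0.24],"angular":[0,0,0]},{"jaw":0.0,"offset":[0,0,-0.24],"angular":[0,0,0]}], squeeze=40)

```text
t: 4.47
position: [0.5149, -0.1668, 0.3582]
eef_rot: [2.497, 1.902, 0.003]
force: [-0.1, -0.3, -1.5]
opening: 0.11
gripper_force: 40.0
```

Run:
```python
from h import *
print(cur()[2])
for n in("scene","top"):
    p,d=manip.snapshot(n);cv2.imwrite(f"pics/{n}1.png",p);np.save(f"pics/{n}1.npy",d)
    u=proj(n,np.array([.515,-.166,.3])).astype(int);print(n,u)
a=cv2.imread("pics/scene1.png");b=cv2.imread("pics/top1.png")
def cr(a,n):
    x,y=proj(n,np.array([.515,-.166,.3])).astype(int);x=min(max(x-80,0),480);y=min(max(y-100,0),280);return cv2.resize(a[y:y+200,x:x+160],(400,500))
cv2.imwrite("pics/c2.png",np.hstack([cr(a,"scene"),cr(b,"top")]))
```

```text
{'t': 4.475, 'joint_positions': array([-3.76111326e-01,  1.83146229e-03,  1.07825894e+00, -1.39434144e-04,
        2.05791466e+00, -1.07150141e-01]), 'dq': array([ 0.00122014,  0.01591462,  0.07739646,  0.00271904, -0.03202846,
       -0.00042467]), 'joint_efforts': array([-1.20814351e-02, -4.08511698e+01, -4.14070988e+01,  6.44764421e-02,
        2.42594993e-01, -4.01391444e-04]), 'position': array([ 0.51490977, -0.16683442,  0.35818414]), 'eef_rot': array([2.49679369, 1.90156187, 0.00274732]), 'force': array([-0.12175115, -0.26810397, -1.49299511]), 'wrist_torque': array([-0.06500684,  0.13879448,  0.02980512]), 'gripper_force': 39.999436140060425, 'opening': 0.11021334762969554}
scene [328 218]
top [381 237]
```

View pics/c2.png

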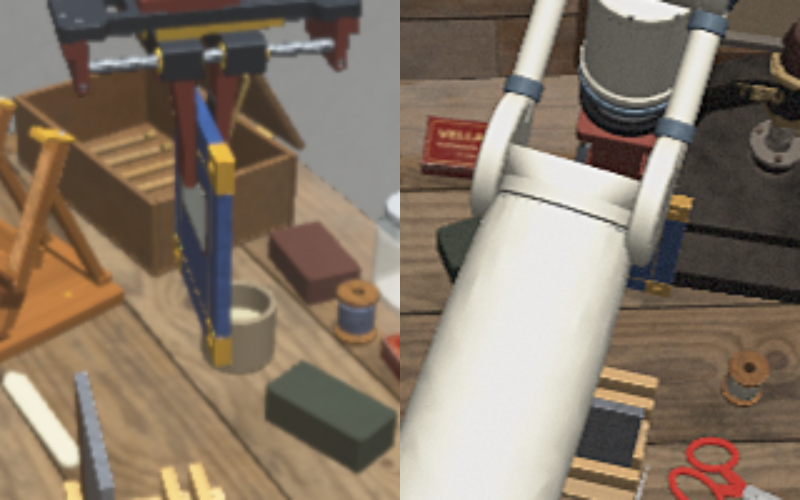

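The board hangs straight in the grip. In the left half its right edge runs from (222,150) to (222,360), and the grey board and bystanders are undisturbed.

```bash
cat >> h.py <<'E'
FT=.104                                # foot ahead of TCP along tool z
def pose(xf,zf,tilt,yf=0.):
    B=boardrot_rest(tilt);return O+RR@np.array([xf,yf,zf])+FT*B.as_matrix()[:,2],tool(B)
E
python3 - <<'E'
from h import *
for s in(.15,.05,0):
    t=np.radians(10);p,R=pose(-.008-s*np.sin(t),.035+s*np.cos(t),10);print(s,p.round(4),*step(p,R))
P=cloud("scene",np.load("pics/scene1.npy"));hsv=cv2.cvtColor(cv2.imread("pics/scene1.png"),cv2.COLOR_BGR2HSV)
br=(cv2.inRange(hsv,(15,110,110),(32,255,255))>0)&(abs(P[...,0]-.51)<.06)&(P[...,1]<-.19)&(P[...,1]>-.26)&(P[...,2]>.2)
c,l,st,ce=cv2.connectedComponentsWithStats(br.astype(np.uint8))
for i in range(1,c):
    if st[i,4]>20: Q=P[l==i];print(Q.mean(0).round(4),np.percentile(Q,[2,98],axis=0).round(4),st[i,4])
E
```

```text
0.15 [0.5444 0.2459 0.3256] [ 0.4057 -0.081   0.0291] [ 0.2546 -0.0668 -0.5034]
0.05 [0.5193 0.2398 0.229 ] [ 0.3931 -0.1035  0.1257] [ 0.2546 -0.0668 -0.5034]
0 [0.5067 0.2368 0.1807] [ 0.3869 -0.1148  0.174 ] [ 0.2546 -0.0668 -0.5034]
[ 0.5369 -0.1931  0.4665] [[ 0.5241 -0.1966  0.4641]
 [ 0.5496 -0.1904  0.4688]] 44
[ 0.4972 -0.2232  0.3962] [[ 0.4916 -0.2306  0.3831]
 [ 0.5057 -0.2074  0.4043]] 181
[ 0.4966 -0.2262  0.2645] [[ 0.4922 -0.2305  0.2536]
 [ 0.5029 -0.2137  0.2739]] 98
```

play_rows(motion=[{"jaw":0.0,"offset":[0.02,-0.005,0],"angular":[0.01,0,-0.02]},{"jaw":0.0,"offset":[0.06,-0.015,0],"angular":[0.03,-0.01,-0.07]},{"jaw":0.0,"offset":[0.1,-0.025,0],"angular":[0.06,-0.015,-0.12]},{"jaw":0.0,"offset":[0.14,-0.035,0],"angular":[0.09,-0.025,-0.18]},{"jaw":0.0,"offset":[0.18,-0.045,0],"angular":[0.12,-0.03,-0.23]},{"jaw":0.0,"offset":[0.22,-0.055,0],"angular":[0.15,-0.04,-0.29]},{"jaw":0.0,"offset":[0.26,-0.065,0],"angular":[0.18,-0.045,-0.35]},{"jaw":0.0,"offset":[0.3,-0.075,0],"angular":[0.2,-0.055,-0.4]},{"jaw":0.0,"offset":[0.34,-0.08,0],"angular":[0.225,-0.06,-0.45]},{"jaw":0.0,"offset":[0.38,-0.081,0.005],"angular":[0.25,-0.0668,-0.495]},{"jaw":0.0,"offset":[0.4,-0.081,0.015],"angular":[0.2546,-0.0668,-0.5034]},{"jaw":0.0,"offset":[0.4057,-0.081,0.025],"angular":[0.2546,-0.0668,-0.5034]},{"jaw":0.0,"offset":[0.4057,-0.081,0.029],"angular":[0.2546,-0.0668,-0.5034]},{"jaw":0.0,"offset":[0.4057,-0.081,0.029],"angular":[0.2546,-0.0668,-0.5034]}])

```text
t: 6.32
position: [0.5446, 0.2445, 0.3265]
eef_rot: [-1.836, -2.329, 0.306]
force: [0.2, 0.3, -1.8]
opening: 0.11
gripper_force: 40.0
```

Run:
```python
from h import *
print({k:cur()[2][k] for k in("t","position","force","joint_positions")})
for s in(.15,.05,.01,0):
    t=np.radians(10);p,R=pose(-.008-s*np.sin(t),.035+s*np.cos(t),10);print(s,*step(p,R))
for n in("scene","top"):
    p,d=manip.snapshot(n);cv2.imwrite(f"pics/{n}2.png",p);np.save(f"pics/{n}2.npy",d)
a=cv2.imread("pics/scene2.png")[90:290,180:340];b=cv2.imread("pics/top2.png")[180:380,140:300]
cv2.imwrite("pics/c3.png",np.hstack([cv2.resize(a,(400,500)),cv2.resize(b,(400,500))]))
```

```text
{'t': 6.325, 'position': array([0.54460596, 0.24454937, 0.32646991]), 'force': array([ 0.15543563,  0.3120074 , -1.82100548]), 'joint_positions': array([0.34873259, 0.3899107 , 0.71886891, 0.0370849 , 2.29129325,
       0.13402349])}
0.15 [0.0014 0.0004 0.0008] [ 0.0015  0.0007 -0.0019]
0.05 [0.0014 0.0002 0.1008] [ 0.0015  0.0007 -0.0019]
0.01 [0.0015 0.0002 0.1408] [ 0.0015  0.0007 -0.0019]
0 [1.500e-03 1.000e-04 1.508e-01] [ 0.0015  0.0007 -0.0019]
```

View pics/c3.png

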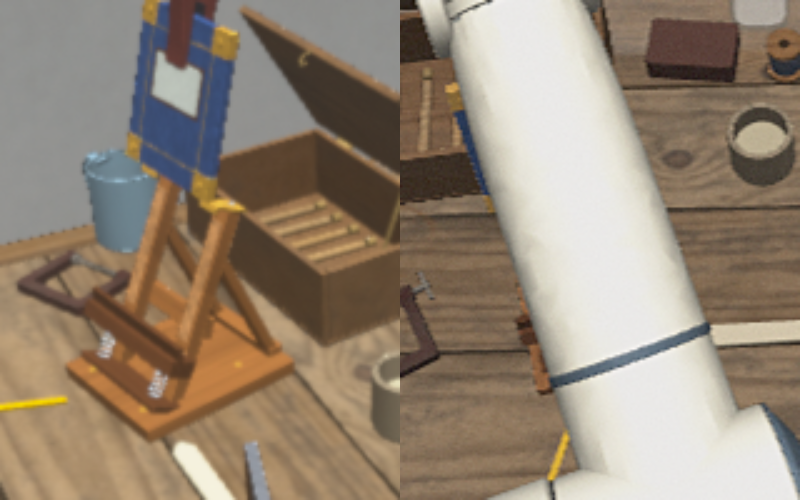

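The board hangs just in front of the lips, label outward, with its foot at about (180,180) in the left half. The lips are clear behind it.

play_rows(motion=[{"jaw":0.0,"offset":[0.0015,0,0.015],"angular":[0.001,0,-0.002]},{"jaw":0.0,"offset":[0.0015,0,0.04],"angular":[0.001,0,-0.002]},{"jaw":0.0,"offset":[0.0015,0,0.065],"angular":[0.001,0,-0.002]},{"jaw":0.0,"offset":[0.0015,0,0.085],"angular":[0.001,0,-0.002]},{"jaw":0.0,"offset":[0.0015,0,0.1],"angular":[0.001,0,-0.002]},{"jaw":0.0,"offset":[0.0015,0,0.11],"angular":[0.001,0,-0.002]},{"jaw":0.0,"offset":[0.0015,0,0.115],"angular":[0.001,0,-0.002]},{"jaw":0.0,"offset":[0.0015,0,0.115],"angular":[0.001,0,-0.002]}])

```text
t: 7.42
position: [0.5158, 0.24, 0.2153]
eef_rot: [-1.832, -2.332, 0.307]
force: [-0.6, -0.3, -2.1]
opening: 0.113
gripper_force: 40.0
```

Run:
```python
from h import *
print({k:cur()[2][k] for k in("t","position","force")})
for s in(.02,.01,0,-.005):
    t=np.radians(10);p,R=pose(-.008-s*np.sin(t),.035+s*np.cos(t),10);print(s,*step(p,R))
n="scene"
p,d=manip.snapshot(n);cv2.imwrite(f"pics/{n}3.png",p)
P=cloud(n,d);q=(P-O)@RR;hsv=cv2.cvtColor(p,cv2.COLOR_BGR2HSV)
bl=(cv2.inRange(hsv,(100,90,30),(125,255,255))>0)&(abs(q[...,0])<.08)&(abs(q[...,1])<.09)&(q[...,2]>.02)&(q[...,2]<.24)
for z in np.arange(.06,.21,.02):
    k=bl&(abs(q[...,2]-z)<.006);print(round(z,2),k.sum(),np.percentile(q[k][:,0],[10,50,90]).round(4),np.percentile(q[k][:,1],[2,98]).round(4))
br=(cv2.inRange(hsv,(15,110,110),(32,255,255))>0)&(abs(q[...,0])<.08)&(abs(q[...,1])<.09)&(q[...,2]>.02)&(q[...,2]<.24)
c,l,st,ce=cv2.connectedComponentsWithStats(br.astype(np.uint8))
for i in range(1,c):
    if st[i,4]>20: Q=q[l==i];print(Q.mean(0).round(4),np.percentile(Q,[2,98],axis=0).round(4).tolist(),st[i])
cv2.imwrite("pics/c4.png",cv2.resize(p[110:270,190:310],(600,600*160//120))[:600] if 0 else cv2.resize(p[110:270,190:310],(450,600)))
```

```text
{'t': 7.425, 'position': array([0.5157675 , 0.24001963, 0.21527834]), 'force': array([-0.59919868, -0.33460518, -2.08940502])}
0.02 [-0.001  -0.0003  0.0159] [0.0007 0.0008 0.0016]
0.01 [-0.001  -0.0003  0.0259] [0.0007 0.0008 0.0016]
0 [-0.001  -0.0003  0.0359] [0.0007 0.0008 0.0016]
-0.005 [-0.001  -0.0003  0.0409] [0.0007 0.0008 0.0016]Traceback (most recent call last):
  File "<stdin>", line 10, in <module>
    return _quantile_unchecked(
        a, q, axis, out, overwrite_input, method, keepdims, weights)
    return _ureduce(a,
                    func=_quantile_ureduce_func,
    ...<5 lines>...
                    overwrite_input=overwrite_input,
                    method=method)
    r = func(a, **kwargs)
    result = _quantile(arr,
                       quantiles=q,
    ...<2 lines>...
                       out=out,
                       weights=wgt)
    slices_having_nans = np.isnan(arr[-1, ...])
                                  ~~~^^^^^^^^^
IndexError: index -1 is out of bounds for axis 0 with size 0
```

Run:
```python
from h import *
n="scene"
p,d=manip.snapshot(n)
P=cloud(n,d);q=(P-O)@RR;hsv=cv2.cvtColor(p,cv2.COLOR_BGR2HSV)
bl=(cv2.inRange(hsv,(100,90,30),(125,255,255))>0)&(abs(q[...,0])<.08)&(abs(q[...,1])<.09)&(q[...,2]>.02)&(q[...,2]<.24)
for z in np.arange(.06,.21,.02):
    k=bl&(abs(q[...,2]-z)<.006)
    if k.sum()>5: print(round(z,2),k.sum(),np.percentile(q[k][:,0],[10,50,90]).round(4),np.percentile(q[k][:,1],[2,98]).round(4))
br=(cv2.inRange(hsv,(15,110,110),(32,255,255))>0)&(abs(q[...,0])<.08)&(abs(q[...,1])<.09)&(q[...,2]>.02)&(q[...,2]<.24)
c,l,st,ce=cv2.connectedComponentsWithStats(br.astype(np.uint8))
for i in range(1,c):
    if st[i,4]>20: Q=q[l==i];print(Q.mean(0).round(4),np.percentile(Q,[2,98],axis=0).round(4).tolist(),st[i])
cv2.imwrite("pics/c4.png",cv2.resize(p[110:270,190:310],(450,600)))
```

```text
0.08 91 [-0.0229 -0.0213 -0.0191] [-0.0333  0.0369]
0.1 152 [-0.026  -0.0243 -0.0219] [-0.0619  0.0654]
0.12 154 [-0.0299 -0.0282 -0.0259] [-0.0632  0.064 ]
0.14 51 [-0.0334 -0.0316 -0.0293] [-0.0642  0.0656]
0.16 56 [-0.0371 -0.0349 -0.032 ] [-0.0649  0.0646]
0.18 93 [-0.0404 -0.0386 -0.0357] [-0.0625  0.0642]
0.2 29 [-0.0449 -0.0424 -0.0411] [-0.0336  0.0419]
[-0.0439  0.0566  0.2081] [[-0.0473, 0.0463, 0.1964], [-0.0388, 0.0683, 0.2176]] [231 137   7  11  54]
[-0.0416 -0.0553  0.2075] [[-0.047, -0.064, 0.1962], [-0.0333, -0.0401, 0.2177]] [257 152  11  13 106]
[-0.003  -0.0522  0.1752] [[-0.021, -0.0613, 0.1634], [0.0161, -0.0362, 0.1782]] [265 170  14   7  62]
[-0.0003 -0.0435  0.1418] [[-0.0029, -0.0489, 0.1214], [0.0029, -0.0369, 0.1571]] [262 178   6  17  40]
[-0.0224  0.055   0.0797] [[-0.027, 0.0447, 0.0693], [-0.0186, 0.067, 0.0891]] [225 189   5  10  41]
[-0.0011  0.0465  0.0484] [[-0.0043, 0.0388, 0.0393], [0.0018, 0.0553, 0.0563]] [230 203   6   8  23]
[-0.0134 -0.0516  0.0724] [[-0.0253, -0.0648, 0.0437], [0.0148, -0.0124, 0.0906]] [249 205  11  21 123]
```

View pics/c4.png

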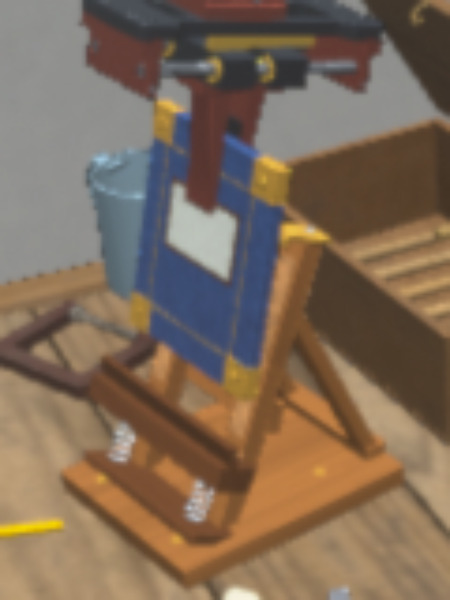

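The board lines up, tilted 10° out from the rails, centred, with its face in front of the lips, and its foot is 40 mm above the ledge floor.

play_rows(motion=[{"jaw":0.0,"offset":[-0.001,0,0.01],"angular":[0,0,0]},{"jaw":0.0,"offset":[-0.001,0,0.02],"angular":[0,0,0]},{"jaw":0.0,"offset":[-0.001,0,0.028],"angular":[0,0,0]},{"jaw":0.0,"offset":[-0.001,0,0.034],"angular":[0,0,0]},{"jaw":0.0,"offset":[-0.001,0,0.037],"angular":[0,0,0]},{"jaw":0.0,"offset":[-0.001,0,0.037],"angular":[0,0,0]}])

```text
t: 8.28
position: [0.5066, 0.2369, 0.1792]
eef_rot: [-1.831, -2.332, 0.307]
force: [-0.1, -0.2, -1.5]
opening: 0.113
gripper_force: 40.0
```

play_rows(motion=[{"jaw":0.0,"offset":[0,0,0.002],"angular":[0,0,0]},{"jaw":0.0,"offset":[0,0,0.004],"angular":[0,0,0]},{"jaw":0.0,"offset":[0,0,0.006],"angular":[0,0,0]},{"jaw":0.0,"offset":[0,0,0.006],"angular":[0,0,0]}])

```text
t: 8.78
position: [0.5052, 0.2366, 0.1739]
eef_rot: [-1.831, -2.332, 0.306]
force: [-0.9, 0.3, 0.9]
opening: 0.114
gripper_force: 40.0
```

Run:
```python
from h import *
q,C,s=cur();print(s["t"],s["force"].round(2),"in rest",(RR.T@s["force"]).round(2),s["wrist_torque"].round(2))
print("foot(rest)",(RR.T@(q+FT*C.as_matrix()[:,2]-O)).round(4))
```

```text
8.775 [-0.89  0.25  0.9 ] in rest [-1.11  0.45  0.47] [-0.13  0.07 -0.03]
foot(rest) [-0.0064  0.0001  0.0282]
```

play_rows(motion=[{"jaw":0.0,"offset":[0,-0.0004,0.002],"angular":[0,0,0]},{"jaw":0.0,"offset":[0,-0.0007,0.004],"angular":[0,0,0]},{"jaw":0.0,"offset":[0,-0.0011,0.006],"angular":[0,0,0]},{"jaw":0.0,"offset":[0,-0.0014,0.008],"angular":[0,0,0]},{"jaw":0.0,"offset":[0,-0.0018,0.01],"angular":[0,0,0]},{"jaw":0.0,"offset":[0,-0.0018,0.01],"angular":[0,0,0]}], squeeze=50)

```text
t: 9.52
position: [0.5011, 0.2356, 0.1648]
eef_rot: [-1.832, -2.332, 0.306]
force: [0.0, 0.1, 6.6]
opening: 0.111
gripper_force: 50.0
```

```bash
cat > st.py <<'E'
from h import *
q,C,s=cur();print(s["t"],"F rest",(RR.T@s["force"]).round(2),"M",s["wrist_torque"].round(2),s["opening"])
f=RR.T@(q+FT*C.as_matrix()[:,2]-O);b=RR.T@-C.as_matrix()[:,2];print("foot(rest)",f.round(4),"top",(f+.15*b).round(4),"tilt",np.degrees(np.arctan2(-b[0],b[2])).round(2))
E
python3 st.py
```

```text
9.525 F rest [-2.73  0.13  5.98] M [-0.23  0.23  0.05] 0.11143195694385528
foot(rest) [-0.0064  0.      0.0182] top [-0.0326  0.0002  0.1659] tilt 10.08
```

play_rows(motion=[{"jaw":0.0,"offset":[0,-0.0004,0.002],"angular":[0,0,0]},{"jaw":0.0,"offset":[0,-0.0009,0.004],"angular":[0,0,0]},{"jaw":0.0,"offset":[0,-0.0013,0.005],"angular":[0,0,0]},{"jaw":0.0,"offset":[0,-0.0013,0.005],"angular":[0,0,0]}])

```text
t: 10.02
position: [0.4991, 0.2351, 0.161]
eef_rot: [-1.833, -2.333, 0.303]
force: [2.9, 1.0, 8.6]
opening: 0.115
gripper_force: 50.0
```

```bash
cat st.py > st2.py
cat >> st2.py <<'E'
for t in(8,6,4,2,1,0):
    # keep foot's mean height; foot centre shifts as the board turns on its lower corner
    print(t,*step(*pose(f[0]+.0000,f[2]-.005*(np.sin(np.radians(10))-np.sin(np.radians(t)))*1,t,f[1])))
E
python3 st2.py
```

```text
10.025 F rest [-0.85  0.26  9.06] M [-0.23  0.03  0.1 ] 0.11468098819713897
foot(rest) [-0.0064  0.0001  0.014 ] top [-0.0329  0.0002  0.1616] tilt 10.19
8 [-0.0001  0.0039  0.0002] [0.0382 0.0006 0.0018]
6 [-0.0001  0.0075  0.0006] [0.0731 0.0007 0.0018]
4 [-0.0001  0.0111  0.0011] [0.108  0.0007 0.0018]
2 [-0.0001  0.0147  0.0017] [0.143  0.0007 0.0017]
1 [-0.0001  0.0165  0.0021] [0.1604 0.0008 0.0017]
0 [-0.0001  0.0182  0.0025] [0.1779 0.0008 0.0017]
```

play_rows(motion=[{"jaw":0.0,"offset":[0,0.002,0.0001],"angular":[0.02,0,0]},{"jaw":0.0,"offset":[0,0.0039,0.0002],"angular":[0.0382,0,0]},{"jaw":0.0,"offset":[0,0.0057,0.0004],"angular":[0.055,0,0]},{"jaw":0.0,"offset":[0,0.0075,0.0006],"angular":[0.073,0,0]},{"jaw":0.0,"offset":[0,0.0093,0.0008],"angular":[0.09,0,0]},{"jaw":0.0,"offset":[0,0.0111,0.0011],"angular":[0.108,0,0]},{"jaw":0.0,"offset":[0,0.0129,0.0014],"angular":[0.125,0,0]},{"jaw":0.0,"offset":[0,0.0147,0.0017],"angular":[0.143,0,0]},{"jaw":0.0,"offset":[0,0.0147,0.0017],"angular":[0.143,0,0]}])

```text
t: 11.15
position: [0.5125, 0.2383, 0.155]
eef_rot: [-1.765, -2.247, 0.459]
force: [2.6, 0.4, 7.6]
opening: 0.112
gripper_force: 50.0
```

```bash
python3 st2.py
python3 - <<'E'
from h import *
n="scene"
p,d=manip.snapshot(n)
P=cloud(n,d);q=(P-O)@RR;hsv=cv2.cvtColor(p,cv2.COLOR_BGR2HSV)
bl=(cv2.inRange(hsv,(100,90,30),(125,255,255))>0)&(abs(q[...,0])<.08)&(abs(q[...,1])<.09)&(q[...,2]>.02)&(q[...,2]<.24)
for z in np.arange(.04,.21,.02):
    k=bl&(abs(q[...,2]-z)<.006)
    if k.sum()>5: print(round(z,2),k.sum(),np.percentile(q[k][:,0],[10,50,90]).round(4),np.percentile(q[k][:,1],[2,98]).round(4))
cv2.imwrite("pics/c5.png",cv2.resize(p[120:260,190:295],(450,600),interpolation=cv2.INTER_CUBIC))
E
```

```text
11.15 F rest [-0.84 -0.23  8.  ] M [-0.27  0.12  0.01] 0.1117404391429638
foot(rest) [-0.0063  0.0001  0.0128] top [-0.0113  0.0002  0.1627] tilt 1.92
8 [-0.0001 -0.011   0.0008] [-0.1062  0.0008  0.0016]
6 [-0.0001 -0.0074  0.0006] [-0.0713  0.0008  0.0016]
4 [-0.0001 -0.0038  0.0006] [-0.0364  0.0008  0.0016]
2 [-0.0001 -0.0002  0.0007] [-0.0015  0.0009  0.0016]
1 [-0.0001  0.0016  0.0008] [0.016  0.0009 0.0016]
0 [-0.0001  0.0034  0.0009] [0.0334 0.0009 0.0016]
0.04 127 [-0.0146 -0.0123 -0.0104] [-0.0627  0.0613]
0.06 157 [-0.015  -0.0133 -0.0109] [-0.0617  0.0602]
0.08 66 [-0.0155 -0.014  -0.0112] [-0.0636  0.0656]
0.1 63 [-0.0167 -0.0148 -0.012 ] [-0.0649  0.064 ]
0.12 74 [-0.0168 -0.0145 -0.0129] [-0.0654  0.0635]
0.14 45 [-0.0175 -0.0155 -0.0134] [-0.0641  0.0653]
0.16 47 [-0.0175 -0.0158 -0.0111] [-0.0339  0.0381]
```

View pics/c5.png

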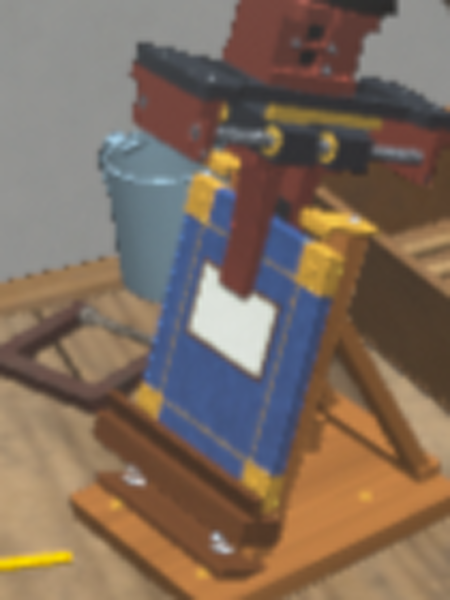

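The board's top edge now lies just under both lips at about (215,170) and (330,235), pressed down and 2° from flat. The last of the lean is next.

play_rows(motion=[{"jaw":0.0,"offset":[0,0.0012,0.0002],"angular":[0.01,0,0]},{"jaw":0.0,"offset":[0,0.0023,0.0002],"angular":[0.02,0,0]},{"jaw":0.0,"offset":[0,0.0034,0.0003],"angular":[0.03,0,0]},{"jaw":0.0,"offset":[0,0.0042,0.0004],"angular":[0.0334,0,0.001]},{"jaw":0.0,"offset":[0,0.0042,0.0004],"angular":[0.0334,0,0.001]}])

```text
t: 11.82
position: [0.5157, 0.2391, 0.1534]
eef_rot: [-1.75, -2.225, 0.494]
force: [1.8, 0.7, 7.9]
opening: 0.11
gripper_force: 50.0
```

```bash
python3 st.py
```

```text
11.825 F rest [-1.59  0.22  8.  ] M [-0.43  0.4   0.07] 0.11017406064958912
foot(rest) [-0.0061  0.      0.0126] top [-0.0061  0.0002  0.1626] tilt -0.01
```

play_rows(motion=[{"jaw":0.0,"offset":[0,0.0002,-0.0015],"angular":[0,0,0]},{"jaw":0.0,"offset":[0,0.0004,-0.003],"angular":[0,0,0]},{"jaw":0.0,"offset":[0,0.0005,-0.0045],"angular":[0,0,0]},{"jaw":0.0,"offset":[0,0.0005,-0.006],"angular":[0,0,0]},{"jaw":0.0,"offset":[0,0.0005,-0.007],"angular":[0,0,0]},{"jaw":0.0,"offset":[0,0.0005,-0.007],"angular":[0,0,0]}])

```text
t: 12.58
position: [0.5187, 0.2398, 0.159]
eef_rot: [-1.749, -2.225, 0.496]
force: [0.7, 1.3, 6.1]
opening: 0.109
gripper_force: 50.0
```

```bash
python3 st.py
```

```text
12.575 F rest [-1.71  1.15  5.94] M [-0.34  0.53 -0.05] 0.10894002515994324
foot(rest) [-0.0059  0.      0.019 ] top [-0.0056  0.0002  0.169 ] tilt -0.08
```

play_rows(motion=[{"jaw":0.0,"offset":[0,0,-0.001],"angular":[0,0,0]},{"jaw":0.0,"offset":[0,0,-0.002],"angular":[0,0,0]},{"jaw":0.0,"offset":[0,0,-0.003],"angular":[0,0,0]},{"jaw":0.0,"offset":[0,0,-0.004],"angular":[0,0,0]},{"jaw":0.0,"offset":[0,0,-0.004],"angular":[0,0,0]}])

```text
t: 13.2
position: [0.5203, 0.2402, 0.162]
eef_rot: [-1.749, -2.224, 0.496]
force: [-1.0, -0.1, 4.3]
opening: 0.109
gripper_force: 50.0
```

```bash
python3 st.py
```

```text
13.2 F rest [-2.75  0.09  3.5 ] M [-0.37  0.52 -0.02] 0.10894028457455153
foot(rest) [-0.0057  0.      0.0224] top [-0.0054  0.0002  0.1724] tilt -0.12
```

play_rows(motion=[{"jaw":0.0,"offset":[0,0,-0.0007],"angular":[0,0,0]},{"jaw":0.0,"offset":[0,0,-0.0014],"angular":[0,0,0]},{"jaw":0.0,"offset":[0,0,-0.002],"angular":[0,0,0]},{"jaw":0.0,"offset":[0,0,-0.002],"angular":[0,0,0]}])

```text
t: 13.7
position: [0.5211, 0.2405, 0.1638]
eef_rot: [-1.749, -2.225, 0.496]
force: [-1.4, -0.3, 3.3]
opening: 0.108
gripper_force: 50.0
```

```bash
python3 st.py
```

```text
13.7 F rest [-2.69  0.02  2.41] M [-0.39  0.63  0.04] 0.10790248877808724
foot(rest) [-0.0056  0.0001  0.0244] top [-0.0053  0.0002  0.1744] tilt -0.11
```

play_rows(motion=[{"jaw":0.0,"offset":[0,0,-0.0005],"angular":[0,0,0]},{"jaw":0.0,"offset":[0,0,-0.001],"angular":[0,0,0]},{"jaw":0.0,"offset":[0,0,-0.001],"angular":[0,0,0]}])

```text
t: 14.08
position: [0.5214, 0.2405, 0.1642]
eef_rot: [-1.748, -2.224, 0.497]
force: [-4.8, -0.6, -0.5]
opening: 0.109
gripper_force: 50.0
```

```bash
python3 st.py
python3 - <<'E'
from h import *
n="scene"
p,d=manip.snapshot(n)
P=cloud(n,d);q=(P-O)@RR;hsv=cv2.cvtColor(p,cv2.COLOR_BGR2HSV)
bl=(cv2.inRange(hsv,(100,90,30),(125,255,255))>0)&(abs(q[...,0])<.08)&(abs(q[...,1])<.09)&(q[...,2]>.02)&(q[...,2]<.24)
for z in np.arange(.04,.21,.02):
    k=bl&(abs(q[...,2]-z)<.006)
    if k.sum()>5: print(round(z,2),k.sum(),np.percentile(q[k][:,0],[10,50,90]).round(4),np.percentile(q[k][:,1],[2,98]).round(4))
cv2.imwrite("pics/c6.png",cv2.resize(p[120:260,190:295],(450,600),interpolation=cv2.INTER_CUBIC))
E
```

```text
14.075 F rest [-4.17  0.51 -2.49] M [-0.35  0.58  0.13] 0.10938670299811591
foot(rest) [-0.0056  0.      0.0249] top [-0.0052  0.0002  0.1749] tilt -0.16
0.04 65 [-0.0126 -0.0112 -0.0088] [-0.0327  0.0389]
0.06 162 [-0.013  -0.0109 -0.0088] [-0.0638  0.0597]
0.08 163 [-0.0124 -0.0107 -0.0088] [-0.0644  0.0636]
0.1 60 [-0.0128 -0.0102 -0.0073] [-0.0641  0.0653]
0.12 65 [-0.0128 -0.0106 -0.0077] [-0.0641  0.0636]
0.14 117 [-0.0125 -0.0105 -0.0085] [-0.0638  0.0629]
0.16 52 [-0.0122 -0.0102 -0.0082] [-0.035   0.0424]
```

View pics/c6.png

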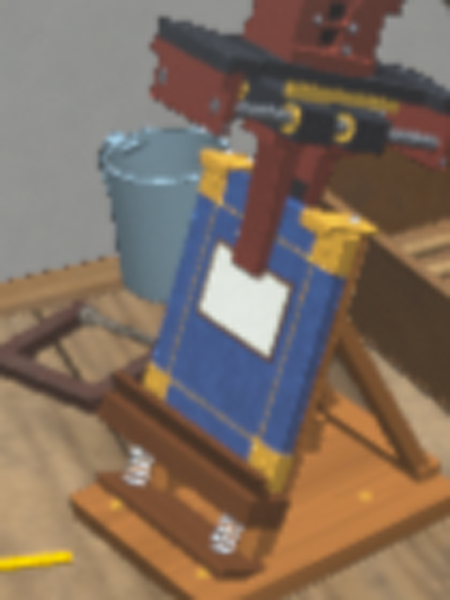

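The board lies flat on the rails with its top edge up behind both lips, at about (225,155) and (340,222). The force dropped when it met the lips, so I'll release.

play_rows(motion=[{"jaw":0.15,"offset":[0,0,0],"angular":[0,0,0]},{"jaw":0.25,"offset":[0,0,0],"angular":[0,0,0]},{"jaw":0.35,"offset":[0,0,0],"angular":[0,0,0]},{"jaw":0.35,"offset":[0,0,0],"angular":[0,0,0]},{"jaw":0.35,"offset":[0,0,-0.01],"angular":[0,0,0]},{"jaw":0.35,"offset":[0,0,-0.03],"angular":[0,0,0]},{"jaw":0.35,"offset":[0,0,-0.06],"angular":[0,0,0]},{"jaw":0.35,"offset":[0,0,-0.09],"angular":[0,0,0]},{"jaw":0.35,"offset":[0,0,-0.12],"angular":[0,0,0]},{"jaw":0.35,"offset":[0,0,-0.12],"angular":[0,0,0]},{"jaw":0.35,"offset":[0,0,-0.12],"angular":[0,0,0]}])

```text
t: 15.5
position: [0.5711, 0.2527, 0.2724]
eef_rot: [-1.749, -2.224, 0.497]
force: [-0.2, -0.5, -0.8]
opening: 0.352
gripper_force: 0.0
```

Run:
```python
from h import *
print(cur()[2]["force"].round(2),cur()[2]["t"])
n="scene"
p,d=manip.snapshot(n)
P=cloud(n,d);q=(P-O)@RR;hsv=cv2.cvtColor(p,cv2.COLOR_BGR2HSV)
bl=(cv2.inRange(hsv,(100,90,30),(125,255,255))>0)&(abs(q[...,0])<.08)&(abs(q[...,1])<.09)&(q[...,2]>.02)&(q[...,2]<.24)
for z in np.arange(.04,.21,.02):
    k=bl&(abs(q[...,2]-z)<.006)
    if k.sum()>5: print(round(z,2),k.sum(),np.percentile(q[k][:,0],[10,50,90]).round(4),np.percentile(q[k][:,1],[2,98]).round(4))
cv2.imwrite("pics/c7.png",cv2.resize(p[110:350,180:360],(450,600),interpolation=cv2.INTER_CUBIC))
```

```text
[-0.2  -0.53 -0.76] 15.5
0.04 63 [-0.013  -0.011  -0.0087] [-0.0323  0.042 ]
0.06 156 [-0.0128 -0.0109 -0.0083] [-0.064   0.0601]
0.08 164 [-0.0123 -0.0106 -0.008 ] [-0.0645  0.0631]
0.1 58 [-0.0121 -0.01   -0.0078] [-0.0649  0.064 ]
0.12 63 [-0.0124 -0.0105 -0.0083] [-0.0645  0.0652]
0.14 157 [-0.0125 -0.0104 -0.0081] [-0.0632  0.0615]
0.16 96 [-0.0121 -0.0102 -0.0083] [-0.0327  0.0391]
```

View pics/c7.png

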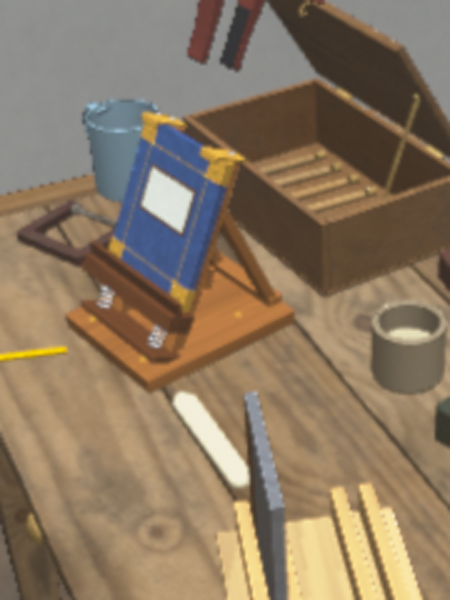

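The board is held behind both lips (at about (160,120) and (222,155)), label out. The gripper is clear, and the grey board and bystanders are unmoved.

```bash
python3 -c "
from bench import manip
print(manip.hand_in())"
```

```text
the job is handed in; nothing more can be done
None
```

The blue board is in the tooling stand, flat on the rails with its label out and centred behind both lips. The spring is holding it, the gripper is clear, nothing else was disturbed, and I handed the job in at about 15.5 s; no verdict came back.

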